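# Clip the sample jars shut at the bench bracket

### The job

Get every sample jar on the bench ready for the cold room: press its stiff flip lid fully down, then, holding the jar, drive one end squarely against the nose bar of the bolted bracket so that the end clip swings up and snaps over the lid, turn the jar end for end and do the other clip the same way, and stand the jar upright on the steel tray at the left of the bracket. Shut each lid before its clips, shut clips only at the bracket, do not tip a jar over, and leave the beaker, reagent bottle, tube rack and marker pen alone.

Things in the scene. Friction and masses are not known exactly. Their poses are not given: they have to be found in the camera images.
- jar_1: rectangular frosted-plastic sample jar, 0.24 kg (all alike; None if absent): 92 mm long (its x), 46 mm wide (its y), 62 mm high with its 8 mm white lid shut. Origin: centre of the underside, z up. Sides flat, lid edges flush; hold it across the 46 mm width at mid length, 35 to 45 mm above the underside. One grey clip on each end; clip details are under clip_a (size) and clip_b (action)
- jar_1_lid (a joint): flip lid of that jar (rad): 0 shut and flush, 0.45 to 0.7 as found ajar. Hinge line along the +y long side (y = +23, z = 54 mm); the -y edge lifts. A stiff hinge: it stays where it is left. About 2 N straight down at y = -8 mm of the jar moves it; it is home when its top there is 62 mm above the jar's underside
- jar_1_clip_a (a joint): clip on that jar's +x end (rad): 0 upright, hooked over the lid's ledge; 1.0 splayed outward at its stop. Flap 30 mm wide, 37 mm long, hinged at its foot on the end wall, 48 mm from the jar's centre and 26 mm above the underside. Splayed, its tip is about 80 mm from the centre and 46 mm high; shut, its outer face is 52 mm from the centre
- jar_1_clip_b (a joint): like clip_a, on the -x end. Over-centre: pushed in below 0.4 it snaps shut and is held; before that it springs back out. Pushing it in with the bracket's bar, the jar level and just clear of the worktop (2 to 6 mm), takes about 5 to 8 N, more than the friction of a jar that nobody holds
- jar_2: rectangular frosted-plastic sample jar, 0.24 kg (all alike; None if absent): 92 mm long (its x), 46 mm wide (its y), 62 mm high with its 8 mm white lid shut. Origin: centre of the underside, z up. Sides flat, lid edges flush; hold it across the 46 mm width at mid length, 35 to 45 mm above the underside. One grey clip on each end; clip details are under clip_a (size) and clip_b (action)
- jar_2_lid (a joint): flip lid of that jar (rad): 0 shut and flush, 0.45 to 0.7 as found ajar. Hinge line along the +y long side (y = +23, z = 54 mm); the -y edge lifts. A stiff hinge: it stays where it is left. About 2 N straight down at y = -8 mm of the jar moves it; it is home when its top there is 62 mm above the jar's underside
- jar_2_clip_a (a joint): clip on that jar's +x end (rad): 0 upright, hooked over the lid's ledge; 1.0 splayed outward at its stop. Flap 30 mm wide, 37 mm long, hinged at its foot on the end wall, 48 mm from the jar's centre and 26 mm above the underside. Splayed, its tip is about 80 mm from the centre and 46 mm high; shut, its outer face is 52 mm from the centre
- jar_2_clip_b (a joint): like clip_a, on the -x end. Over-centre: pushed in below 0.4 it snaps shut and is held; before that it springs back out. Pushing it in with the bracket's bar, the jar level and just clear of the worktop (2 to 6 mm), takes about 5 to 8 N, more than the friction of a jar that nobody holds
- jar_3: rectangular frosted-plastic sample jar, 0.24 kg (all alike; None if absent): 92 mm long (its x), 46 mm wide (its y), 62 mm high with its 8 mm white lid shut. Origin: centre of the underside, z up. Sides flat, lid edges flush; hold it across the 46 mm width at mid length, 35 to 45 mm above the underside. One grey clip on each end; clip details are under clip_a (size) and clip_b (action)
- jar_3_lid (a joint): flip lid of that jar (rad): 0 shut and flush, 0.45 to 0.7 as found ajar. Hinge line along the +y long side (y = +23, z = 54 mm); the -y edge lifts. A stiff hinge: it stays where it is left. About 2 N straight down at y = -8 mm of the jar moves it; it is home when its top there is 62 mm above the jar's underside
- jar_3_clip_a (a joint): clip on that jar's +x end (rad): 0 upright, hooked over the lid's ledge; 1.0 splayed outward at its stop. Flap 30 mm wide, 37 mm long, hinged at its foot on the end wall, 48 mm from the jar's centre and 26 mm above the underside. Splayed, its tip is about 80 mm from the centre and 46 mm high; shut, its outer face is 52 mm from the centre
- jar_3_clip_b (a joint): like clip_a, on the -x end. Over-centre: pushed in below 0.4 it snaps shut and is held; before that it springs back out. Pushing it in with the bracket's bar, the jar level and just clear of the worktop (2 to 6 mm), takes about 5 to 8 N, more than the friction of a jar that nobody holds
- bracket: low bent steel bracket bolted to the worktop. Along the top of its upright runs a round nose bar, 12 mm thick, 92 mm wide, level, its axis 38 mm high; the bar's front touches the plane x = 0 and faces -x. Foot and straps lie behind, to x = +76 mm. Origin on the worktop below the middle of the bar's front. A jar driven along +x lengthwise, splayed clip leading, has that clip shut when its centre is at x = -52 mm
- tray: shallow steel tray beside the bracket, loose, 154 mm (its x) by 244 mm (its y), rim 21 mm high, inner floor 138 by 228 mm and 2 mm above the worktop. Origin at the centre of the underside. Three shut jars fit side by side across it, their length along the tray's x, 74 mm apart
- beaker: bystander: glass beaker, 53 mm across and 66 mm high, upright; origin at the centre of its underside
- reagent_bottle: bystander: white reagent bottle, 44 mm across and 100 mm high, upright; origin at the centre of its underside
- tube_rack: bystander: small tube rack, 60 x 94 x 48 mm; origin at the centre of its underside
- marker: bystander: marker pen lying down, 138 mm long; origin at the centre of its underside
Mind the look-alikes: they are no part of the job. What is shaped like the jar_2 but blue is not meant.

How it is judged:
At the end, for the whole second after the job is handed in: Every jar present has its lid shut (below 0.08 rad) and both clips shut (below 0.1 rad), and stands upright (within 0.1 rad), released, flat on the tray's floor inside the rim (its centre within 50 mm of the tray's middle along the tray's x and 100 mm along its y) (value of joint each of jar_1_lid, jar_2_lid, jar_3_lid below 0.08 rad and value of joint each of jar_1_clip_a, jar_1_clip_b, jar_2_clip_a, jar_2_clip_b, jar_3_clip_a, jar_3_clip_b below 0.1 rad and angle between each of jar_1, jar_2, jar_3's own z axis and vertical below 0.1 rad and x of jar_1 in the frame of tray between -0.05 and 0.05 m and y of jar_1 in the frame of tray between -0.1 and 0.1 m and z of jar_1 in the frame of tray between -0.003 and 0.008 m and x of jar_2 in the frame of tray between -0.05 and 0.05 m and y of jar_2 in the frame of tray between -0.1 and 0.1 m and z of jar_2 in the frame of tray between -0.003 and 0.008 m and x of jar_3 in the frame of tray between -0.05 and 0.05 m and y of jar_3 in the frame of tray between -0.1 and 0.1 m and z of jar_3 in the frame of tray between -0.003 and 0.008 m); the robot touches nothing.
It fails at once if a jar is tipped over (angle between any of jar_1, jar_2, jar_3's own z axis and vertical above 0.7 rad).
It fails at once if a clip is shut before the lid of its jar is down ((value of joint jar_1_clip_a below 0.3 rad and value of joint jar_1_lid above 0.3 rad) or (value of joint jar_1_clip_b below 0.3 rad and value of joint jar_1_lid above 0.3 rad) or (value of joint jar_2_clip_a below 0.3 rad and value of joint jar_2_lid above 0.3 rad) or (value of joint jar_2_clip_b below 0.3 rad and value of joint jar_2_lid above 0.3 rad) or (value of joint jar_3_clip_a below 0.3 rad and value of joint jar_3_lid above 0.3 rad) or (value of joint jar_3_clip_b below 0.3 rad and value of joint jar_3_lid above 0.3 rad)).
It fails at once if a clip is shut anywhere but at the bracket (its jar's centre more than 12 cm from the middle of the bracket's front) ((value of joint jar_1_clip_a between 0.15 and 0.5 rad and horizontal distance between jar_1 and bracket above 0.12 m) or (value of joint jar_1_clip_b between 0.15 and 0.5 rad and horizontal distance between jar_1 and bracket above 0.12 m) or (value of joint jar_2_clip_a between 0.15 and 0.5 rad and horizontal distance between jar_2 and bracket above 0.12 m) or (value of joint jar_2_clip_b between 0.15 and 0.5 rad and horizontal distance between jar_2 and bracket above 0.12 m) or (value of joint jar_3_clip_a between 0.15 and 0.5 rad and horizontal distance between jar_3 and bracket above 0.12 m) or (value of joint jar_3_clip_b between 0.15 and 0.5 rad and horizontal distance between jar_3 and bracket above 0.12 m)).
It fails at once if a bystander (beaker, reagent bottle, tube rack or marker pen) is knocked aside by more than 4 cm (distance of any of beaker, reagent_bottle, tube_rack, marker from where it was at the start of the episode above 0.04 m).
Of jar_1, jar_2, jar_3 only 2 to 3 are there at a start; the rules pass over those that are not, and their reading is None.
At some moment in a run one of jar_1, jar_2, jar_3 may be knocked a few centimetres aside while the robot is not near it.
It also fails if it takes over 210 s, if anything falls off the work surface, if the arm or the gripper's body presses on something with over 40 N, if the wrist force passes 120 N, or if a joint passes its speed limit or range.

### The arm

A 7-joint arm with a two-finger parallel gripper is mounted at the origin on a cart in front of the work surface, level with it; the furniture and walls round the work are solid. World frame = base frame: x ahead of the robot, y to its left, z up, the work surface at z = 0. Lengths are in m, angles in rad, forces in N, time in s.
With the tool pointing down it reaches from about 0.425 to 0.925 m from the base axis. Payload 6.8 kg.
Tool frame: the origin (TCP) lies midway between the tips of the shut fingers; the grasp point (between the pads) lies 19 mm behind it; x points along the fingers, y is the direction in which the jaws open and shut, and the axes are right-handed (so a half turn about x gives the same grasp; the last joint's range is limited). The gripper opens to 85 mm and grips with 20 to 120 N. Pads are 22 mm wide; open, the fingers measure 114 mm over their backs; the gripper's body (76 mm by 85 mm) begins 54 mm behind the grasp point. The pads swing forward as they close: fully open they stand 13 mm farther back than shut.
Start: joints at [-0.108, 0.477, 0.022, 1.555, -0.011, 1.109, -0.083], TCP at [0.675, 0, 0.194] pointing down, gripper open.
Joint ranges: [-2.96, 2.96], [-0.34, 2.1], [-1.41, 1.46], [0.24, 2.44], [-1.37, 4.51], [0.17, 1.92], [-2.96, 2.96]. Speed limits (rad/s): [2.39, 2.39, 3.14, 3.14, 3.14, 3.14, 3.14].

### API

Orientations are given as a rotation vector (axis times angle).
In Python, from bench import r, viewer, nets gives the robot as it stands.
- The arm moves only by the shell command python3 -m pendant 'ROWS' [FORCE]. ROWS is JSON, one flat list of numbers, 5 for each row, row after row: the finger opening in mm, from 0 to 85.4, then the shift along the tool's x, y, z in mm, then the turn about the tool's x in rad. A call has 1 to 20 rows; each row shifts and turns the commanded pose from where the row before left it, along the tool's axes as they then stand; what a row does not reach is not made up. A row lasts 1/8 s, in which the tool goes at most 62.5 mm and 10.7 degrees, less where a joint would pass 70% of its speed; a pose out of reach is approached as far as the arm can. A call with a gripper value outside its range is refused whole. The fingers move at their own pace and stop on an object; FORCE is the grip in N (left out, the last holds). Time passes only in rows, so rows that do not move let the fingers close. It gives the time, the measured TCP pose, the force and the opening at its end, in the units of the state.
- r.get_obs(): the state, without advancing time (a new reading comes with each control period).
- viewer.grab_frame(name): name is "scene" or "side" or "wrist"; returns (picture, depth): 400x640x3 uint8, red, green, blue; 400x640 float32, m along the optical axis (not along the pixel's ray), 0 where there is no reading.
- viewer.calibration(name): a dict with "mtx" (3x3 intrinsics, pixels), "world_to_cam" (4x4, takes a point from world to camera coordinates). Camera axes: x right, y up, looking along -z (the intrinsics and any distortion apply to the point x, -y, -z); pixel columns grow to the right and rows downward; lengths in m; the calibration is good to about 2 mm. A picture is of the moment at which its call begins: read the wrist's pose just before it. calibration takes no time and is no camera call; for the wrist camera it gives the pose at the moment of the call.
- r.hand_in(): hands the job in, once; it reports no verdict.
Trained networks look in the newest picture that a camera, given by its name, has taken for a name from the list of things; names that differ only in an ending like _2 or _b are one class to them, and where a whole thing is asked for, a point or a joint stands for the part that bears it (a point fixed in the world has none). Each returns a list of dicts, best first, with "score" (0 to 1); they miss things now and then, are a little off and sometimes report something else, mostly with a low value. They report only what shows in the picture. A call takes as long as a camera call. They do not tell look-alikes from the thing itself.
- nets.look_for(name, camera): "location" ([x, y, z] in m, in world coordinates, good to about 4 mm: the middle of the surface that is visible of it).
- nets.silhouettes(name, camera): "mask" (400x640 bool, what is visible of it).
The state is a dict: "clock": time; "joints": joint angles; "qvel": joint speeds; "tau": joint torques, N m; "tcp_pos": TCP position; "orientation": TCP orientation; "contact_force": force on the tool from outside, world axes, zero at the start; "moment": the same for the moment, N m; "grip_width": finger opening in m.
Only numpy, scipy, OpenCV 4.12 (cv2) and the standard library are available. Lean on these libraries where they do the work, as an engineer would, in place of code of your own. Each camera call takes 0.05 s, during which the arm holds its last target. There are 200 camera calls.

## Working session

There is one attempt and no reset: what is moved stays moved. The work goes in short steps, Python scripts to look and compute and a shell command to move; the robot and the scene stay as the last step left them, time stands still between calls to the robot, and variables do not carry over. Pictures are saved under pics/ and viewed, about 12 in all and at most 16, crops included, and the job is handed in when it is done.

```bash
ls; mkdir -p pics
cat > h.py <<'E'
import numpy as np,cv2
from bench import r,viewer,nets
from scipy.spatial.transform import Rotation as R
def cloud(name):
    c=viewer.calibration(name); p,d=viewer.grab_frame(name)
    K=np.array(c['mtx']); T=np.linalg.inv(np.array(c['world_to_cam']))
    v,u=np.mgrid[0:400,0:640]
    x=(u-K[0,2])/K[0,0]*d; y=(v-K[1,2])/K[1,1]*d
    P=np.stack([x,-y,-d,np.ones_like(d)],-1)@T.T
    P=P[...,:3]; P[d==0]=np.nan
    return p,P
def save(p,n): cv2.imwrite('pics/'+n,cv2.cvtColor(p,cv2.COLOR_RGB2BGR))
def st():
    o=r.get_obs(); M=R.from_rotvec(o['orientation']).as_matrix()
    print('t',round(o['clock'],2),'tcp',np.round(o['tcp_pos'],4),'toolY',np.round(M[:,1],3),'toolX',np.round(M[:,0],3),'F',np.round(o['contact_force'],1),'w',round(o['grip_width'],4),'q7',np.round(o['joints'],2))
    return o,M
E
python3 - <<'E'
from h import *
st()
for n in ['scene','side']:
    p,P=cloud(n); save(p,n+'0.png'); np.save(n+'0.npy',P)
    c=viewer.calibration(n); print(n,[k for k in c], np.linalg.inv(c['world_to_cam'])[:3,3])
    for k in ['jar_1','jar_1_lid','jar_1_clip_a','bracket','tray','beaker','reagent_bottle','tube_rack','marker']:
        print(k,[(np.round(a['location'],3).tolist(),round(a['score'],2)) for a in nets.look_for(k,n)])
E
```

```text
pics
t 0.0 tcp [ 0.6743 -0.      0.1932] toolY [ 1.     0.    -0.002] toolX [-0.002 -0.    -1.   ] F [0.6 0.5 0.6] w 0.0855 q7 [-0.11  0.48  0.02  1.56 -0.01  1.11 -0.08]
scene ['mtx', 'world_to_cam'] [-0.03085645  0.7451368   0.93741052]
jar_1 [([0.521, -0.171, 0.051], 0.85), ([0.578, -0.387, 0.055], 0.71), ([0.432, -0.325, 0.049], 0.65)]
jar_1_lid [([0.524, -0.186, 0.075], 0.83)]
jar_1_clip_a [([0.518, -0.116, 0.044], 0.37)]
bracket [([0.614, 0.145, 0.004], 0.72)]
tray [([0.512, 0.357, 0.001], 0.8)]
beaker [([0.746, 0.076, 0.044], 0.96), ([0.514, -0.115, 0.047], 0.62), ([0.46, -0.268, 0.048], 0.54)]
reagent_bottle [([0.759, 0.228, 0.059], 0.88)]
tube_rack [([0.373, -0.181, 0.029], 0.79)]
marker [([0.402, 0.074, 0.015], 0.77)]
side ['mtx', 'world_to_cam'] [ 0.50357747 -1.09930271  0.78350075]
jar_1 [([0.446, -0.364, 0.054], 0.86), ([0.593, -0.429, 0.051], 0.81), ([0.535, -0.226, 0.054], 0.59)]
jar_1_lid [([0.526, -0.2, 0.068], 0.59)]
jar_1_clip_a []
bracket [([0.523, -0.201, 0.068], 0.58), ([0.613, 0.119, 0.022], 0.49)]
tray [([0.515, 0.376, 0.001], 0.98), ([0.38, -0.219, 0.026], 0.22)]
beaker [([0.755, 0.048, 0.045], 0.78), ([0.402, 0.057, 0.016], 0.4)]
reagent_bottle [([0.772, 0.204, 0.048], 0.52)]
tube_rack [([0.381, -0.218, 0.024], 0.85)]
marker [([0.401, 0.055, 0.013], 0.43)]
```

View pics/scene0.png

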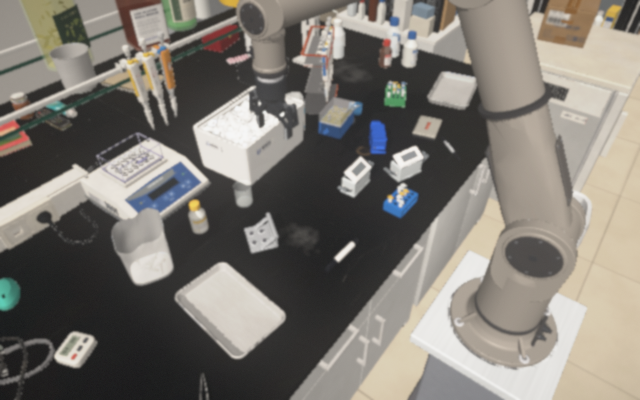

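View pics/side0.png

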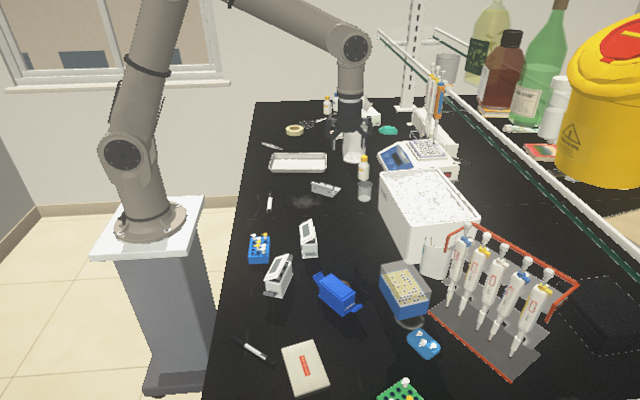

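The two white jars are at scene (356,177) and (407,163). The blue one at (377,137) is the look-alike. The bracket is at (262,235), the tray at (230,308), and the bystanders are the beaker (243,193), bottle (198,217), rack (400,200) and marker (343,250). Next I'll build a top-down map.

Run:
```python
from h import *
im=np.zeros((400,800,3),np.uint8); H=np.full((400,800),-1.)
for n in ['scene','side']:
    P=np.load(n+'0.npy'); p=cv2.cvtColor(cv2.imread(f'pics/{n}0.png'),cv2.COLOR_BGR2RGB)
    # 0.5m x range 0.35..0.85 ; y 0.5..-0.5 -> 800 px 
    Q=P.reshape(-1,3); C=p.reshape(-1,3)
    ok=np.isfinite(Q[:,0])&(Q[:,2]>-.02)&(Q[:,2]<.16); Q=Q[ok];C=C[ok]
    i=((.85-Q[:,0])*800).astype(int); j=((.5-Q[:,1])*800).astype(int)
    o=np.argsort(Q[:,2])
    for a in o:
        if 0<=i[a]<398 and 0<=j[a]<798 and Q[a,2]>=H[i[a],j[a]]-.003:
            c=C[a].astype(int)
            im[i[a]:i[a]+3,j[a]:j[a]+3]=c; H[i[a]:i[a]+3,j[a]:j[a]+3]=Q[a,2]
for y in range(0,800,80): cv2.putText(im,f'{.5-y/800:.1f}',(y,398),0,.35,(255,255,0)); im[390:,y]=255
for x in range(0,400,40): cv2.putText(im,f'{.85-x/800:.2f}',(0,x+4),0,.3,(255,255,0))
save(im,'top.png')
```

```text
(no output)
```

View pics/top.png

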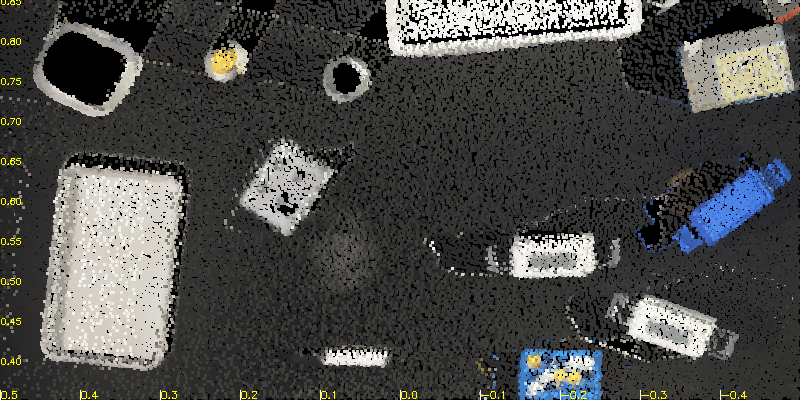

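The map shows jar A at about (0.532, -0.192) and jar B at about (0.445, -0.338). The blue look-alike lies at (0.60, -0.40). Next I'll fit the bracket and jar details from the height data.

Run:
```python
from h import *
Q=[];L=[]
for n in ['scene','side']:
    P=np.load(n+'0.npy').reshape(-1,3); Q.append(P[np.isfinite(P[:,0])])
A=np.vstack(Q)
def box(x0,x1,y0,y1,z0,z1,B=A): return B[(B[:,0]>x0)&(B[:,0]<x1)&(B[:,1]>y0)&(B[:,1]<y1)&(B[:,2]>z0)&(B[:,2]<z1)]
def rect(b,t):
    c,s,a=cv2.minAreaRect((b[:,:2]*1000).astype(np.float32)); print(t,len(b),np.round(c,1),np.round(s,1),round(a,1))
b=box(.5,.7,.05,.25,.028,.06); rect(b,'nose'); print(b.mean(0)); rect(box(.5,.7,.05,.25,.005,.06),'brk')
print(np.histogram(box(.5,.7,.05,.25,.003,.06)[:,2],np.arange(0,.06,.005)))
for n,q in zip(['scene','side'],Q):
  print(n); rect(box(.35,.7,.25,.48,.012,.03,q),'tray rim');rect(box(.38,.67,.26,.46,-.002,.008,q),'tray floor'); 
  for nm,c in (('A',(.53,-.19)),('B',(.445,-.34))):
    b=box(c[0]-.06,c[0]+.06,c[1]-.075,c[1]+.075,.048,.12,q); rect(b,nm+' lid+top'); print(b[:,2].max())
    Z=[]
    for lo in np.arange(.05,.10,.008):
        s=b[(b[:,2]>lo)&(b[:,2]<lo+.008)]
        if len(s)>5: Z.append((round(lo,3),len(s),np.round(s.mean(0)[:2],3).tolist()))
    print(Z)
```

```text
nose 224 [600.8 116.9] [ 19.2 101.3] 54.8
[0.59775559 0.11759079 0.03999331]
brk 773 [596.6 145.5] [199.5 170.5] 8.0
(array([493, 327,  94,  54,  42,  40,  38,  43, 102,  33,   0]), array([0.   , 0.005, 0.01 , 0.015, 0.02 , 0.025, 0.03 , 0.035, 0.04 ,
       0.045, 0.05 , 0.055]))
scene
tray rim 890 [517.3 361.1] [155.7 246.3] 83.8
tray floor 7388 [525. 360.] [289.9 200. ] 0.0
A lid+top 448 [ 526.1 -190.1] [148.9  48.1] 87.9
0.08523858447338284
[(np.float64(0.05), 77, [0.525, -0.164]), (np.float64(0.058), 73, [0.512, -0.181]), (np.float64(0.066), 121, [0.519, -0.186]), (np.float64(0.074), 139, [0.534, -0.185]), (np.float64(0.082), 27, [0.539, -0.193])]
B lid+top 456 [ 437.7 -335. ] [154.   48.7] 66.2
0.08699971080326929
[(np.float64(0.05), 81, [0.44, -0.319]), (np.float64(0.058), 83, [0.427, -0.325]), (np.float64(0.066), 133, [0.433, -0.331]), (np.float64(0.074), 129, [0.447, -0.337]), (np.float64(0.082), 18, [0.449, -0.335])]
side
tray rim 272 [520.6 358.7] [163.8 241. ] 84.2
tray floor 1044 [524.8 359.9] [289.6 199. ] 0.2
A lid+top 371 [ 534.  -192.7] [47.6 96.2] 1.7
0.08398420512304605
[(np.float64(0.05), 86, [0.542, -0.22]), (np.float64(0.058), 52, [0.517, -0.204]), (np.float64(0.066), 87, [0.525, -0.202]), (np.float64(0.074), 118, [0.539, -0.196]), (np.float64(0.082), 20, [0.545, -0.202])]
B lid+top 550 [ 445.5 -340.6] [156.6  48.1] 69.0
0.08378043373616739
[(np.float64(0.05), 197, [0.451, -0.356]), (np.float64(0.058), 52, [0.429, -0.347]), (np.float64(0.066), 90, [0.432, -0.347]), (np.float64(0.074), 181, [0.451, -0.345])]
```

```bash
cat >> h.py <<'E'
def rect(b,t):
    c,s,a=cv2.minAreaRect((b[:,:2]*1000).astype(np.float32)); print(t,len(b),np.round(c,1),np.round(s,1),round(a,1)); return c,s,a
def box(B,x0,x1,y0,y1,z0,z1): return B[(B[:,0]>x0)&(B[:,0]<x1)&(B[:,1]>y0)&(B[:,1]<y1)&(B[:,2]>z0)&(B[:,2]<z1)]
def wrist(name=None):
    st(); p,P=cloud('wrist')
    if name: save(p,name)
    T=np.linalg.inv(viewer.calibration('wrist')['world_to_cam']); print('cam',np.round(T[:3,3],3),'look',np.round(-T[:3,2],2))
    Q=P.reshape(-1,3); return p,P,Q[np.isfinite(Q[:,0])]
E
python3 - <<'E'
from h import *
p,P,Q=wrist('w0.png')
print(Q.min(0),Q.max(0))
b=box(Q,.5,.7,.05,.25,.035,.06); print(len(b))
if len(b)>5: rect(b,'nose')
E
```

```text
t 1.0 tcp [0.6751 0.     0.1942] toolY [ 1. -0.  0.] toolX [ 0.  0. -1.] F [-0.  -0.2  0.7] w 0.0855 q7 [-0.11  0.48  0.02  1.56 -0.01  1.11 -0.08]
cam [0.675 0.069 0.373] look [ 0.   -0.27 -0.96]
[-1.04291045 -1.30689481 -0.80988841] [1.10054767 0.25909159 0.33458364]
990
nose 990 [599.  116.5] [12.  91.9] 55.6
```

```bash
python3 -m pendant '[85,-30,-50,0,0, 85,0,-50,0,0, 85,0,-40,30,0, 85,0,0,60,0, 85,0,0,60,0,85,0,0,40,0,85,0,0,0,0]' 40
```

```text
clock: 1.92
tcp_pos: [0.5341, -0.1944, 0.2244]
orientation: [1.213, 1.205, -1.215]
contact_force: [1.2, -0.8, -0.6]
grip_width: 0.085
```

Run:
```python
from h import *
p,P,Q=wrist('w1.png')
print(Q.min(0),Q.max(0))
```

```text
t 1.93 tcp [ 0.5341 -0.1944  0.2244] toolY [ 1.    -0.007  0.   ] toolX [ 0.    -0.002 -1.   ] F [ 1.2 -0.8 -0.6] w 0.085 q7 [ 0.14  0.27  0.12  1.79 -0.04  1.08  0.27]
cam [ 0.535 -0.123  0.403] look [-0.   -0.27 -0.96]
[-1.24825208 -1.61665088 -0.81189684] [1.11660323 0.31064093 0.36479005]
```

View pics/w1.png

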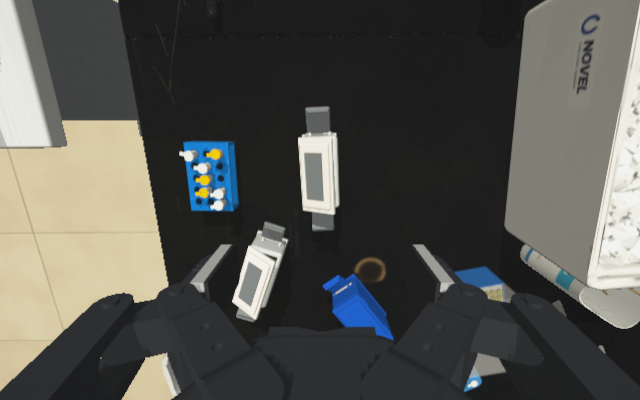

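The close view shows jar A at (318,172) with its lid ajar and both clips splayed, jar B at (262,270), and the blue look-alike at (360,305). The two white ones are the jars. Next I'll fit jar A.

```bash
cat >> h.py <<'E'
def jarfit(Q,c,rad=.1):
    """jar pose from cloud: long axis from all points z>.03; extents along axes"""
    B=Q[(np.hypot(Q[:,0]-c[0],Q[:,1]-c[1])<rad)&(Q[:,2]>.03)&(Q[:,2]<.1)]
    # lid/body points only
    T=B[B[:,2]>.05]
    cc,s,a=rect(T,'top'); rect(B,'all')
    if s[0]<s[1]: a+=90
    u=np.array([np.cos(np.radians(a)),np.sin(np.radians(a))]); n=np.array([-u[1],u[0]])
    for nm,X in (('top',T),('all',B)):
        l=X[:,:2]@u; w=X[:,:2]@n
        L=np.percentile(l,[.5,99.5]); W=np.percentile(w,[.5,99.5]); m=L.mean()*u+W.mean()*n
        print(nm,'ang',round(a,1),'len',np.round(np.diff(L),4),'wid',np.round(np.diff(W),4),'mid',np.round(m,4))
    w=T[:,:2]@n; w0,w1=np.percentile(w,[.5,99.5])
    print('z vs n:',[(round((k-w0)*1000),round(float(np.median(T[abs(w-k)<.004,2])),3)) for k in np.linspace(w0+.004,w1-.004,6) if (abs(w-k)<.004).sum()>5],'n',np.round(n,3),'zmax',T[:,2].max())
E
python3 - <<'E'
from h import *
p,P,Q=wrist()
Q=Q[Q[:,2]<.11]
print('A');jarfit(Q,(.53,-.192)); print('B');jarfit(Q,(.445,-.338),.085)
E
```

```text
t 1.98 tcp [ 0.5346 -0.1915  0.2242] toolY [ 1.    -0.003 -0.   ] toolX [-0. -0. -1.] F [ 0.9  0.7 -0.3] w 0.085 q7 [ 0.14  0.27  0.12  1.79 -0.04  1.08  0.26]
cam [ 0.535 -0.121  0.403] look [ 0.   -0.27 -0.96]
A
top 2831 [ 527.8 -198.7] [168.   76.3] 71.4
all 3852 [ 527.4 -200.6] [178.4  89.7] 68.2
top ang 71.4 len [0.0964] wid [0.0689] mid [ 0.53   -0.1902]
all ang 71.4 len [0.1686] wid [0.0806] mid [ 0.5264 -0.1977]
z vs n: [(4, 0.054), (16, 0.079), (28, 0.078), (41, 0.074), (53, 0.069), (65, 0.063)] n [-0.948  0.319] zmax 0.08297853498400076
B
top 2196 [ 441.8 -337.4] [150.9  47.7] 70.4
all 2820 [ 442.  -337.1] [160.3  47.8] 70.6
top ang 70.4 len [0.0916] wid [0.0469] mid [ 0.4417 -0.3375]
all ang 70.4 len [0.1563] wid [0.0469] mid [ 0.4424 -0.3363]
z vs n: [(4, 0.053), (12, 0.079), (20, 0.077), (27, 0.073), (35, 0.068), (43, 0.064)] n [-0.942  0.336] zmax 0.0815866789797326
```

Run:
```python
from h import *
p,P,Q=wrist()
Q=Q[Q[:,2]<.11]
print('A');jarfit(Q,(.53,-.192),.087)
```

```text
t 2.02 tcp [ 0.535  -0.1897  0.2242] toolY [ 1. -0. -0.] toolX [-0.     0.001 -1.   ] F [-0.7  0.  -0.1] w 0.0854 q7 [ 0.14  0.27  0.12  1.79 -0.04  1.08  0.26]
cam [ 0.535 -0.12   0.403] look [ 0.   -0.27 -0.96]
A
top 2829 [ 530.6 -190.5] [ 47.8 151.6] 2.1
all 3713 [ 530.7 -190.1] [ 48.  160.3] 2.1
top ang 92.1 len [0.0912] wid [0.0471] mid [ 0.5305 -0.1905]
all ang 92.1 len [0.1577] wid [0.0471] mid [ 0.5306 -0.1898]
z vs n: [(4, 0.054), (12, 0.081), (20, 0.078), (27, 0.074), (35, 0.069), (43, 0.064)] n [-0.999 -0.036] zmax 0.0832198506950062
```

```bash
python3 -m pendant '[0,0,4,0,-0.037, 0,0,0,0,0, 0,40,0,0,0, 0,40,0,0,0, 0,30,0,0,0, 0,20,0,0,0, 0,10,0,0,0, 0,5,0,0,0, 0,5,0,0,0, 0,5,0,0,0, 0,3,0,0,0, 0,3,0,0,0, 0,2,0,0,0, 0,0,0,0,0]'; python3 -c "
from h import *
st()"
```

```text
clock: 3.82
tcp_pos: [0.5389, -0.19, 0.0611]
orientation: [1.182, 1.227, -1.182]
contact_force: [0.5, 0.4, 0.5]
grip_width: -0.0001
t 3.83 tcp [ 0.5389 -0.19    0.0611] toolY [ 0.999  0.037 -0.   ] toolX [-0.  0. -1.] F [0.5 0.4 0.5] w -0.0001 q7 [ 0.16  0.47  0.09  1.92 -0.06  0.75  0.32]
```

```bash
python3 -m pendant '[0,2,0,0,0, 0,2,0,0,0, 0,0,0,0,0]'
```

```text
clock: 4.2
tcp_pos: [0.5389, -0.1899, 0.057]
orientation: [1.182, 1.227, -1.182]
contact_force: [0.1, 0.2, 0.0]
grip_width: 0.0001
```

```bash
python3 -m pendant '[0,-50,0,0,0, 0,-50,0,0,0, 0,-50,0,0,0, 0,-10,0,0,0,0,0,0,0,0]'
python3 - <<'E'
from h import *
p,P,Q=wrist('w2.png')
Q=Q[Q[:,2]<.11]
print('A');jarfit(Q,(.53,-.192),.087)
E
```

```text
clock: 4.82
tcp_pos: [0.5391, -0.19, 0.2175]
orientation: [1.182, 1.226, -1.181]
contact_force: [0.0, -0.4, -1.3]
grip_width: -0.0
t 4.83 tcp [ 0.5391 -0.19    0.2175] toolY [0.999 0.037 0.001] toolX [ 0.001 -0.    -1.   ] F [ 0.  -0.4 -1.3] w -0.0 q7 [ 0.14  0.28  0.11  1.79 -0.04  1.07  0.3 ]
cam [ 0.536 -0.121  0.395] look [ 0.01 -0.27 -0.96]
A
top 2918 [ 530.5 -189.9] [ 47.7 151.1] 1.7
all 3817 [ 530.5 -190.7] [ 47.8 160.1] 1.6
top ang 91.7 len [0.091] wid [0.047] mid [ 0.5306 -0.1901]
all ang 91.7 len [0.1551] wid [0.047] mid [ 0.5306 -0.1884]
z vs n: [(4, 0.054), (12, 0.081), (20, 0.079), (27, 0.074), (35, 0.069), (43, 0.064)] n [-1.    -0.029] zmax 0.08347871378511373
```

View pics/w2.png

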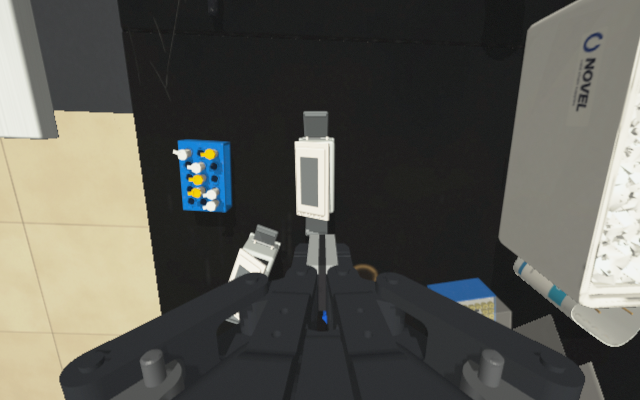

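The fingers are at (322,245). Jar A at (315,178) is unmoved with its lid still ajar, so the press hit nothing. I'll check the TCP against the camera.

Run:
```python
from h import *
o,M=st(); c=viewer.calibration('wrist'); K=np.array(c['mtx']);W=np.array(c['world_to_cam'])
def pr(x):
    q=W@np.r_[x,1]; return (K@[q[0]/-q[2],-q[1]/-q[2],1])[:2]
print('tcp px',pr(o['tcp_pos']))
print('jar px',pr([.5306,-.19,.075]))
p,P=cloud('wrist')
for v in range(215,270,6): print(v,[np.round(P[v,u],3).tolist() for u in (313,322,331)])
for n in ['scene','side']:
    p,P=cloud(n); save(p[60:260,180:440] if n=='scene' else p[100:320,200:440],n+'1.png')
    b=box(P.reshape(-1,3),o['tcp_pos'][0]-.05,o['tcp_pos'][0]+.05,-.25,-.13,.15,.3)
    if len(b): print(n,len(b),b.min(0),b.max(0),'low',np.round(b[b[:,2]<b[:,2].min()+.01].mean(0),3))
```

```text
t 4.88 tcp [ 0.5384 -0.1898  0.2162] toolY [ 0.999  0.037 -0.001] toolX [-0.001  0.    -1.   ] F [-0.1 -0.5 -0.6] w -0.0001 q7 [ 0.14  0.29  0.11  1.79 -0.04  1.07  0.3 ]
tcp px [321.67805946 226.30492045]
jar px [315.08483442 182.66083853]
215 [[0.529, -0.231, 0.071], [0.54, -0.227, 0.081], [0.555, -0.255, -0.001]]
221 [[0.529, -0.252, 0.035], [0.541, -0.252, 0.034], [0.555, -0.264, -0.001]]
227 [[0.529, -0.259, 0.038], [0.541, -0.259, 0.037], [0.555, -0.273, -0.0]]
233 [[0.529, -0.266, 0.044], [0.542, -0.266, 0.042], [0.556, -0.283, -0.001]]
239 [[0.534, -0.179, 0.264], [0.538, -0.179, 0.262], [0.543, -0.178, 0.263]]
245 [[0.534, -0.179, 0.271], [0.538, -0.179, 0.271], [0.542, -0.178, 0.271]]
251 [[0.534, -0.179, 0.277], [0.538, -0.178, 0.277], [0.542, -0.178, 0.277]]
257 [[0.534, -0.179, 0.283], [0.538, -0.178, 0.283], [0.542, -0.179, 0.282]]
263 [[0.534, -0.179, 0.288], [0.538, -0.179, 0.287], [0.542, -0.178, 0.289]]
269 [[0.535, -0.178, 0.295], [0.538, -0.181, 0.29], [0.542, -0.177, 0.296]]
scene 158 [ 0.50921869 -0.19682824  0.25428995] [ 0.56321747 -0.17292435  0.29961522] low [ 0.536 -0.182  0.26 ]
side 153 [ 0.51336159 -0.20629011  0.25464952] [ 0.56933385 -0.18416371  0.29991203] low [ 0.542 -0.199  0.26 ]
```

Three cameras put the fingertips at z ≈ 0.255 while the reported TCP is 0.217. The tool is therefore about 38 mm shorter than reported, and I'll allow for that and go by contact.

```bash
python3 -m pendant '[0,50,0,0,0, 0,50,0,0,0, 0,50,0,0,0, 0,15,0,0,0, 0,10,0,0,0, 0,4,0,0,0, 0,4,0,0,0, 0,4,0,0,0, 0,2,0,0,0, 0,0,0,0,0]'
```

```text
clock: 6.28
tcp_pos: [0.5388, -0.19, 0.0282]
orientation: [1.182, 1.227, -1.182]
contact_force: [0.6, 0.1, 0.6]
grip_width: 0.0001
```

```bash
python3 -m pendant '[0,1,0,0,0, 0,0,0,0,0]';python3 -m pendant '[0,1,0,0,0, 0,0,0,0,0]';python3 -m pendant '[0,1,0,0,0, 0,0,0,0,0]'
```

```text
clock: 6.52
tcp_pos: [0.539, -0.19, 0.0272]
orientation: [1.182, 1.226, -1.182]
contact_force: [0.5, -0.1, -0.3]
grip_width: 0.0002
clock: 6.78
tcp_pos: [0.539, -0.19, 0.0261]
orientation: [1.182, 1.227, -1.182]
contact_force: [0.3, 0.4, 0.8]
grip_width: 0.0
clock: 7.02
tcp_pos: [0.539, -0.1899, 0.0251]
orientation: [1.182, 1.227, -1.182]
contact_force: [0.4, 0.3, 0.8]
grip_width: 0.0004
```

Run:
```python
from h import *
ims=[]
for n,s in (('scene',(290,90)),('side',(250,170))):
    p,P=cloud(n); u,v=s; ims.append(cv2.resize(p[v:v+130,u:u+130],(400,400),interpolation=2))
    F=P.reshape(-1,3);F=F[np.isfinite(F[:,0])]
    b=box(F,.50,.57,-.25,-.13,.05,.2)
    print(n,np.histogram(b[:,2],np.arange(.05,.13,.005)))
save(np.hstack(ims),'c1.png')
```

```text
scene (array([ 35,  80, 169,  25,  10,  15,  13,  13,  11,  14,   9,  17,  29,
        40,  26]), array([0.05 , 0.055, 0.06 , 0.065, 0.07 , 0.075, 0.08 , 0.085, 0.09 ,
       0.095, 0.1  , 0.105, 0.11 , 0.115, 0.12 , 0.125]))
side (array([ 23,  70, 148,  14,  13,   9,  16,  10,  14,  15,  13,  22,  28,
        49,  28]), array([0.05 , 0.055, 0.06 , 0.065, 0.07 , 0.075, 0.08 , 0.085, 0.09 ,
       0.095, 0.1  , 0.105, 0.11 , 0.115, 0.12 , 0.125]))
```

View pics/c1.png

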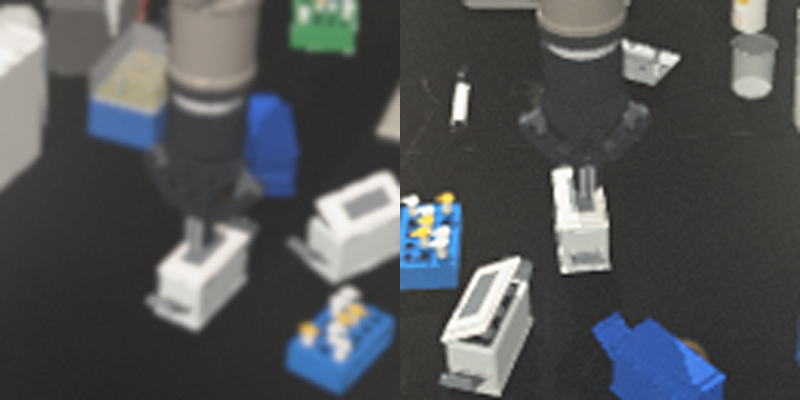

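The lid is almost down under the fingers. I'll keep pressing until the force rises.

```bash
python3 -m pendant '[0,1,0,0,0, 0,0,0,0,0]';python3 -m pendant '[0,1,0,0,0, 0,0,0,0,0]'
```

```text
clock: 7.38
tcp_pos: [0.539, -0.19, 0.0249]
orientation: [1.182, 1.227, -1.182]
contact_force: [-2.1, 1.1, 7.0]
grip_width: -0.0004
clock: 7.62
tcp_pos: [0.5391, -0.19, 0.0246]
orientation: [1.182, 1.226, -1.182]
contact_force: [-3.6, 1.5, 16.1]
grip_width: -0.0002
```

```bash
python3 -m pendant '[0,-30,0,0,0, 80,-30,-4,0,0, 80,0,-4,0,0, 80,0,0,0,0, 80,0,0,0,0, 80,30,0,0,0, 80,30,0,0,0, 80,25,0,0,0, 80,12,0,0,0, 80,6,0,0,0, 80,0,0,0,0, 30,0,0,0,0, 30,0,0,0,0, 30,0,0,0,0, 30,0,0,0,0, 30,0,0,0,0,30,0,0,0,0]' 50; python3 -m pendant '[30,-10,0,0,0, 30,-30,0,0,0, 30,-40,0,0,0, 30,-30,0,0,0, 30,0,0,0,0]'
```

```text
clock: 9.75
tcp_pos: [0.5318, -0.1905, -0.019]
orientation: [1.182, 1.225, -1.181]
contact_force: [-0.7, 1.0, 5.8]
grip_width: 0.0455
clock: 10.38
tcp_pos: [0.5325, -0.1907, 0.0924]
orientation: [1.183, 1.222, -1.179]
contact_force: [0.0, 0.6, -3.3]
grip_width: 0.0457
```

Run:
```python
from h import *
p,P,Q=wrist('w3.png')
o,M=st()
q=(Q-o['tcp_pos'])@M   # tool frame: x along fingers, y jaw, z
b=q[(abs(q[:,1])<.035)&(abs(q[:,2])<.1)&(q[:,0]<.06)&(q[:,0]>-.09)]
print(np.histogram(b[:,0],np.arange(-.09,.06,.01)))
ims=[]
for n,s in (('scene',(290,70)),('side',(250,130))):
    p,P=cloud(n); u,v=s; ims.append(cv2.resize(p[v:v+130,u:u+130],(400,400),interpolation=2))
save(np.hstack(ims),'c2.png')
```

```text
t 10.38 tcp [ 0.5325 -0.1907  0.0924] toolY [0.999 0.037 0.004] toolX [ 0.004 -0.001 -1.   ] F [ 0.   0.6 -3.3] w 0.0457 q7 [ 0.15  0.42  0.1   1.92 -0.06  0.8   0.32]
cam [ 0.528 -0.122  0.27 ] look [ 0.01 -0.27 -0.96]
t 10.43 tcp [ 0.5311 -0.1903  0.0906] toolY [0.999 0.037 0.001] toolX [ 0.001 -0.    -1.   ] F [-1.1 -0.  -4.1] w 0.0452 q7 [ 0.15  0.42  0.1   1.92 -0.06  0.8   0.32]
(array([13353,  5132,  2631,  3024,  1253,    26,    95,     0,     0,
           0,     0,     0,     0,     0]), array([-9.00000000e-02, -8.00000000e-02, -7.00000000e-02, -6.00000000e-02,
       -5.00000000e-02, -4.00000000e-02, -3.00000000e-02, -2.00000000e-02,
       -1.00000000e-02, -4.16333634e-17,  1.00000000e-02,  2.00000000e-02,
        3.00000000e-02,  4.00000000e-02,  5.00000000e-02]))
```

View pics/c2.png

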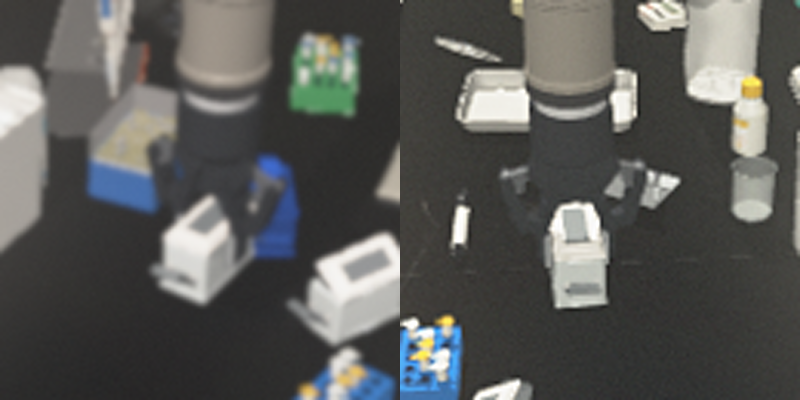

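Jar A is in hand with its lid shut. I'll carry it in front of the bracket and line it up.

```bash
python3 -m pendant '[30,0,2.6,-53,0, 30,0,2.6,-53,0, 30,0,2.6,-53,0, 30,0,2.6,-53,0, 30,0,0,0,0.16, 30,0,0,0,0.16, 30,0,0,0,0.16, 30,0,0,0,0.157, 30,0,0,0,0, 30,0,0,0,0]'
python3 - <<'E'
from h import *
p,P,Q=wrist('w4.png')
b=box(Q,.5,.7,.05,.25,.036,.06); print(len(b))
if len(b)>5: rect(b,'nose'); print(np.histogram(b[:,2],np.arange(.03,.06,.002)))
o,M=st(); q=(Q-o['tcp_pos'])@M
s=q[(abs(q[:,1])<.03)&(q[:,0]<-.05)&(q[:,0]>-.09)&(abs(q[:,2])<.06)]
print('lid end tool z',np.percentile(s[:,2],[.5,1,99]), np.percentile(s[:,1],[1,99]))
E
```

```text
clock: 11.78
tcp_pos: [0.5329, 0.0219, 0.0893]
orientation: [1.632, 0.866, -1.635]
contact_force: [0.3, 0.3, -3.5]
grip_width: 0.0457
t 11.78 tcp [0.5329 0.0219 0.0893] toolY [ 0.827 -0.562 -0.001] toolX [-0.002 -0.    -1.   ] F [ 0.3  0.3 -3.5] w 0.0457 q7 [-0.31  0.38  0.19  2.   -0.1   0.77 -0.66]
cam [0.572 0.079 0.269] look [-0.15 -0.22 -0.96]
2128
nose 2128 [598.6 116.5] [11.3 91.4] 55.4
(array([   0,    0,    0,   21,  173,  572, 1216,  146,    0,    0,    0,
          0,    0,    0]), array([0.03 , 0.032, 0.034, 0.036, 0.038, 0.04 , 0.042, 0.044, 0.046,
       0.048, 0.05 , 0.052, 0.054, 0.056, 0.058]))
t 11.82 tcp [0.5331 0.0219 0.0896] toolY [ 0.827 -0.563 -0.001] toolX [-0.001 -0.    -1.   ] F [-0.6 -0.3 -3.5] w 0.0453 q7 [-0.31  0.38  0.19  2.   -0.1   0.77 -0.66]
lid end tool z [-0.05928372 -0.05843147  0.01380133] [-0.02815542  0.02771111]
```

View pics/w4.png

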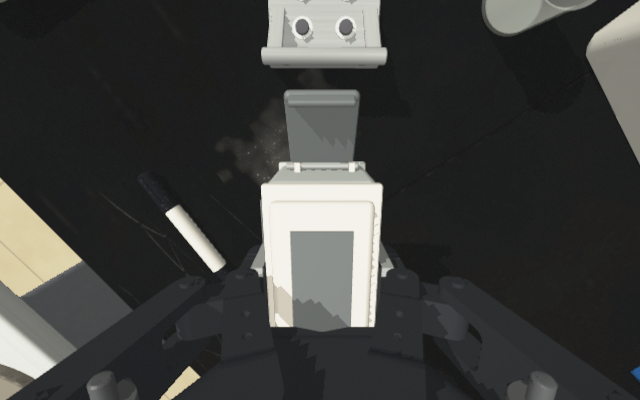

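The leading clip (320,125) is square to the nose bar (325,57), and the lid is shut. I'll check how far off-centre the jar sits in the jaws.

Run:
```python
from h import *
p,P,Q=wrist()
o,M=st(); q=(Q-o['tcp_pos'])@M
s=q[(abs(q[:,1])<.035)&(q[:,2]<0)&(q[:,2]>-.1)&(q[:,0]<-.03)&(q[:,0]>-.1)]
h=np.histogram(s[:,0],np.arange(-.1,-.03,.004)); print(h)
zt=h[1][np.argmax(h[0])]
for lo in np.arange(-.092,-.035,.004):
    t=s[(s[:,0]>lo)&(s[:,0]<lo+.004)]
    if len(t)>20: print(round(lo,3),len(t),np.round(np.percentile(t[:,2],[.5,50]),4),np.round(np.percentile(t[:,1],[1,99]),4))
```

```text
t 11.82 tcp [0.5331 0.0219 0.0896] toolY [ 0.827 -0.563 -0.001] toolX [-0.001 -0.    -1.   ] F [-0.6 -0.3 -3.5] w 0.0453 q7 [-0.31  0.38  0.19  2.   -0.1   0.77 -0.66]
cam [0.572 0.079 0.269] look [-0.15 -0.22 -0.96]
t 11.88 tcp [0.5333 0.0219 0.0898] toolY [ 0.826 -0.563 -0.001] toolX [-0.001 -0.    -1.   ] F [ 0.3 -0.1 -3.3] w 0.0457 q7 [-0.31  0.38  0.19  2.   -0.1   0.77 -0.66]
(array([  67,  434,  433,  450, 7185, 5873, 1063,  558, 1135,  819, 1387,
       1203, 1147, 1105,   99,   15,    9]), array([-0.1  , -0.096, -0.092, -0.088, -0.084, -0.08 , -0.076, -0.072,
       -0.068, -0.064, -0.06 , -0.056, -0.052, -0.048, -0.044, -0.04 ,
       -0.036, -0.032]))
-0.092 433 [-0.0129 -0.012 ] [-0.0348  0.0344]
-0.088 450 [-0.0141 -0.0121] [-0.0348  0.0346]
-0.084 7185 [-0.0389 -0.0187] [-0.0283  0.0282]
-0.08 5873 [-0.0458 -0.0335] [-0.0254  0.025 ]
-0.076 1063 [-0.0461 -0.0394] [-0.0287  0.0281]
-0.072 558 [-0.0766 -0.0457] [-0.0308  0.0286]
-0.068 1135 [-0.0798 -0.0752] [-0.034   0.0339]
-0.064 819 [-0.0804 -0.0734] [-0.0338  0.034 ]
-0.06 1387 [-0.0738 -0.0695] [-0.0334  0.033 ]
-0.056 1203 [-0.0683 -0.0633] [-0.0332  0.0333]
-0.052 1147 [-0.0619 -0.0566] [-0.0333  0.0331]
-0.048 1105 [-0.0554 -0.05  ] [-0.0328  0.0326]
-0.044 99 [-0.05   -0.0459] [-0.0219  0.0205]
```

The jar is centred within 0.5 mm. I'll lower it and start the drive.

```bash
python3 -m pendant '[30,40,0.7,0,0, 30,40,0,0,0, 30,18,0,0,0, 30,7,0,0,0, 30,0,0,-14,0, 30,0,0,-12,0, 30,0,0,0,0]' 70; python3 -m pendant '[30,0,0,-4,0, 30,0,0,-4,0, 30,0,0,-4,0, 30,0,0,0,0]';  python3 -m pendant '[30,0,0,-4,0, 30,0,0,-4,0, 30,0,0,-3,0, 30,0,0,0,0]'; python3 -m pendant '[30,0,0,-3,0, 30,0,0,-3,0, 30,0,0,0,0]'
```

```text
clock: 12.75
tcp_pos: [0.5507, 0.0452, -0.0137]
orientation: [1.637, 0.864, -1.631]
contact_force: [0.8, -0.3, -3.9]
grip_width: 0.0451
clock: 13.25
tcp_pos: [0.5555, 0.0526, -0.0147]
orientation: [1.636, 0.863, -1.636]
contact_force: [-1.3, -0.8, 0.1]
grip_width: 0.0453
clock: 13.75
tcp_pos: [0.5607, 0.0606, -0.0153]
orientation: [1.634, 0.862, -1.639]
contact_force: [-2.2, -3.7, -2.0]
grip_width: 0.0453
clock: 14.12
tcp_pos: [0.5659, 0.0679, -0.0148]
orientation: [1.637, 0.864, -1.634]
contact_force: [-0.3, 0.0, -2.7]
grip_width: 0.0454
```

```bash
python3 -m pendant '[30,0,0,-1,0, 30,0,0,0,0]'; python3 -m pendant '[30,0,0,25,0, 30,0,0,35,0, 30,-40,0,0,0, 30,-55,0,0,0, 30,0,0,0,0,30,0,0,0,0]'
cat >> h.py <<'E'
def held():
    p,P,Q=wrist()
    o,M=st(); q=(Q-o['tcp_pos'])@M
    s=q[(abs(q[:,1])<.035)&(q[:,2]<-.04)&(q[:,2]>-.11)&(q[:,0]<-.03)&(q[:,0]>-.1)]
    for lo in np.arange(-.092,-.035,.004):
        t=s[(s[:,0]>lo)&(s[:,0]<lo+.004)]
        if len(t)>20: print(round(lo,3),len(t),np.round(np.percentile(t[:,2],[.5,50]),4))
E
python3 -c "
from h import *
held()"
```

```text
clock: 14.38
tcp_pos: [0.5662, 0.0683, -0.0146]
orientation: [1.636, 0.863, -1.635]
contact_force: [-0.1, -0.2, -3.0]
grip_width: 0.0454
clock: 15.12
tcp_pos: [0.5315, 0.0185, 0.0799]
orientation: [1.636, 0.863, -1.636]
contact_force: [-0.5, -0.5, -3.6]
grip_width: 0.0453
t 15.12 tcp [0.5315 0.0185 0.0799] toolY [ 0.825 -0.564 -0.   ] toolX [-0.  0. -1.] F [-0.5 -0.5 -3.6] w 0.0453 q7 [-0.31  0.39  0.2   2.01 -0.11  0.75 -0.65]
cam [0.57  0.075 0.258] look [-0.15 -0.22 -0.96]
t 15.18 tcp [0.5308 0.0184 0.0791] toolY [ 0.826 -0.564 -0.002] toolX [-0.002 -0.    -1.   ] F [ 0.5 -0.1 -3.7] w 0.0452 q7 [-0.31  0.39  0.2   2.01 -0.11  0.75 -0.65]
-0.084 2008 [-0.0523 -0.048 ]
-0.08 1419 [-0.0524 -0.0423]
-0.076 198 [-0.0525 -0.0522]
-0.072 238 [-0.0531 -0.0523]
-0.068 149 [-0.0532 -0.0525]
-0.064 66 [-0.0528 -0.0522]
-0.06 81 [-0.0524 -0.0522]
-0.056 95 [-0.0524 -0.0522]
-0.052 76 [-0.0525 -0.0523]
```

Clip A is shut. I'll turn the jar end for end.

```bash
python3 -m pendant '[30,0,0,0,-0.1745, 30,0,0,0,-0.1745, 30,0,0,0,-0.1745, 30,0,0,0,-0.1745, 30,0,0,0,-0.1745, 30,0,0,0,-0.1745, 30,0,0,0,-0.1745, 30,0,0,0,-0.1745, 30,0,0,0,-0.1745, 30,0,0,0,-0.1745, 30,0,0,0,-0.1745, 30,0,0,0,-0.1745, 30,0,0,0,-0.1745, 30,0,0,0,-0.1745, 30,0,0,0,-0.1745, 30,0,0,0,-0.1745, 30,0,0,0,-0.1745, 30,0,0,0,-0.1745, 30,0,0,0,0,30,0,0,0,0]';  python3 -c "
from h import *
o,M=st(); held()
d=np.array([np.cos(np.radians(55.5)),np.sin(np.radians(55.5))]); C=np.array([.5954,.1116])-.052*d
e=C-o['tcp_pos'][:2]; print('drive',e@M[:2,2],'lat',e@M[:2,1], 'yawerr',np.degrees(np.arctan2(M[1,2],M[0,2]))-55.5)"
```

```text
clock: 17.68
tcp_pos: [0.5312, 0.0182, 0.0793]
orientation: [-0.753, 1.438, 0.755]
contact_force: [0.6, -0.2, -3.5]
grip_width: 0.0451
t 17.68 tcp [0.5312 0.0182 0.0793] toolY [-0.823  0.568  0.002] toolX [-0.002  0.    -1.   ] F [ 0.6 -0.2 -3.5] w 0.0451 q7 [ 0.27  0.44 -0.52  1.97  0.3   0.81  2.12]
t 17.68 tcp [0.5312 0.0182 0.0793] toolY [-0.823  0.568  0.002] toolX [-0.002  0.    -1.   ] F [ 0.6 -0.2 -3.5] w 0.0451 q7 [ 0.27  0.44 -0.52  1.97  0.3   0.81  2.12]
cam [ 0.493 -0.038  0.259] look [ 0.15  0.22 -0.96]
t 17.73 tcp [0.5314 0.0182 0.0795] toolY [-0.823  0.567  0.001] toolX [-0.001  0.    -1.   ] F [-0.4 -0.  -4.4] w 0.0454 q7 [ 0.27  0.44 -0.52  1.97  0.3   0.81  2.12]
-0.084 1712 [-0.0516 -0.0476]
-0.08 1240 [-0.0519 -0.0433]
-0.076 366 [-0.0519 -0.0457]
-0.072 239 [-0.0527 -0.0518]
-0.068 138 [-0.0526 -0.0517]
-0.064 82 [-0.0524 -0.0517]
-0.06 77 [-0.0519 -0.0517]
-0.056 105 [-0.0519 -0.0517]
-0.052 80 [-0.0519 -0.0517]
drive 0.061333355355797765 lat 0.00010525176124611519 yawerr -0.10705332798540468
```

```bash
python3 -m pendant '[30,40,0,0,0, 30,40,0,0,0, 30,14,0,0,0, 30,0,0,16,0, 30,0,0,16,0, 30,0,0,0,0]'; python3 -m pendant '[30,0,0,4,0, 30,0,0,4,0, 30,0,0,4,0, 30,0,0,4,0, 30,0,0,4,0, 30,0,0,3,0, 30,0,0,0,0]';  python3 -m pendant '[30,0,0,3,0, 30,0,0,3,0, 30,0,0,0,0]'
```

```text
clock: 18.48
tcp_pos: [0.5526, 0.0476, -0.0121]
orientation: [-0.758, 1.43, 0.758]
contact_force: [0.7, -1.2, -3.0]
grip_width: 0.045
clock: 19.35
tcp_pos: [0.5615, 0.0617, -0.0145]
orientation: [-0.757, 1.44, 0.755]
contact_force: [-2.6, -4.2, -2.3]
grip_width: 0.0453
clock: 19.73
tcp_pos: [0.5664, 0.0687, -0.0139]
orientation: [-0.756, 1.435, 0.757]
contact_force: [-0.8, -1.7, -3.7]
grip_width: 0.0455
```

```bash
python3 -m pendant '[30,0,0,1,0, 30,0,0,0,0]'; python3 -m pendant '[30,0,0,-25,0, 30,0,0,-35,0, 30,-50,0,0,0, 30,-60,0,0,0, 30,0,0,0,0.176, 30,0,0,0,0.176, 30,0,0,0,0.176, 30,0,0,0,0.176, 30,0,0,0,0.176, 30,0,0,0,0.176, 30,0,0,0,0.176, 30,0,0,0,0.176, 30,0,0,0,0.176, 30,0,0,0,0.176, 30,0,0,0,0.176, 30,0,0,0,0.176, 30,0,0,0,0.176, 30,0,0,0,0.176, 30,0,0,0,0.176,30,0,0,0,0]';  python3 -c "
from h import *
o,M=st()
ims=[]
for n,s in (('scene',(190,110)),('side',(250,60))):
    p,P=cloud(n); u,v=s; ims.append(cv2.resize(p[v:v+130,u:u+130],(400,400),interpolation=2))
save(np.hstack(ims),'c3.png')
e=np.array([.5687,.354])-o['tcp_pos'][:2]; print('Z',e@M[:2,2],'Y',e@M[:2,1], 'yaw',np.degrees(np.arctan2(M[1,2],M[0,2])))"
```

```text
clock: 19.98
tcp_pos: [0.5664, 0.0687, -0.0139]
orientation: [-0.757, 1.437, 0.756]
contact_force: [-4.1, -3.5, -2.3]
grip_width: 0.0449
clock: 22.48
tcp_pos: [0.5338, 0.0211, 0.0965]
orientation: [1.281, 1.162, -1.278]
contact_force: [-0.5, 1.8, -3.4]
grip_width: 0.0454
t 22.48 tcp [0.5338 0.0211 0.0965] toolY [ 0.995 -0.096  0.002] toolX [ 0.002  0.001 -1.   ] F [-0.5  1.8 -3.4] w 0.0454 q7 [-0.18  0.37  0.03  1.99 -0.02  0.79 -0.24]
Z -0.33467098863120975 Y 0.002910260070927104 yaw -95.49241844331993
```

View pics/c3.png

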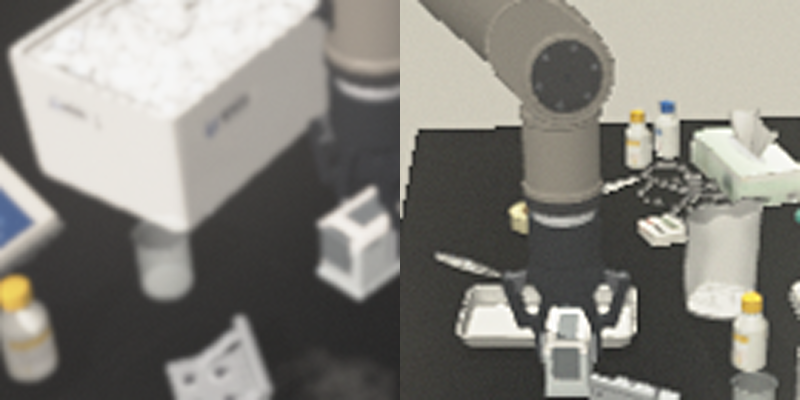

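Side view: the -y end clip is flat against the wall. Scene view: the +y one is too. Both clips are shut, so I'll head for the tray.

```bash
python3 -m pendant '[30,0,1,-55,0, 30,0,1,-55,0, 30,0,1,-55,0, 30,0,0,-55,0, 30,0,0,-55,0, 30,0,0,0,0,30,0,0,0,0]'
cat >> h.py <<'E'
def tray(Q):
    b=box(Q,.36,.68,.24,.5,.014,.026); c,s,a=rect(b,'rim'); return c,s,a
def go(o,M,x,y):
    e=np.array([x,y])-o['tcp_pos'][:2]; print('to',x,y,'Z',round(e@M[:2,2]*1000,1),'Y',round(e@M[:2,1]*1000,1))
E
python3 -c "
from h import *
p,P,Q=wrist(); tray(Q)
for n in ('scene','side'): tray(cloud(n)[1].reshape(-1,3)) 
o,M=st(); go(o,M,.5687,.354)"
```

```text
clock: 23.45
tcp_pos: [0.563, 0.2931, 0.0958]
orientation: [1.279, 1.162, -1.28]
contact_force: [-0.2, -0.1, -3.6]
grip_width: 0.0456
t 23.45 tcp [0.563  0.2931 0.0958] toolY [ 0.995 -0.096 -0.   ] toolX [-0. -0. -1.] F [-0.2 -0.1 -3.6] w 0.0456 q7 [-0.57  0.51 -0.01  1.74  0.01  0.89 -0.68]
cam [0.57  0.361 0.275] look [-0.03 -0.27 -0.96]
rim 6891 [517.4 362. ] [154.8 244. ] 83.9
rim 799 [517.3 361.4] [155.3 246.2] 83.8
rim 219 [520.1 360.3] [164.1 243.5] 83.6
t 23.6 tcp [0.5636 0.2914 0.0962] toolY [ 0.995 -0.1    0.   ] toolX [-0.    -0.001 -1.   ] F [ 1.3  0.3 -3.3] w 0.0453 q7 [-0.57  0.51 -0.01  1.74  0.01  0.89 -0.68]
to 0.5687 0.354 Z -62.8 Y -1.2
```

```bash
python3 -m pendant '[30,0,-3,-40,0, 30,0,0,-25,0, 30,0,0,0,0, 30,40,0,0,0, 30,40,0,0,0, 30,20,0,0,0, 30,8,0,0,0, 30,2,0,0,0,30,0,0,0,0]'; python3 -m pendant '[30,2,0,0,0,30,0,0,0,0]';  python3 -m pendant '[30,1,0,0,0,30,0,0,0,0]'
```

```text
clock: 24.72
tcp_pos: [0.5676, 0.3588, -0.0125]
orientation: [1.284, 1.16, -1.28]
contact_force: [-0.5, 0.1, -4.2]
grip_width: 0.0453
clock: 24.98
tcp_pos: [0.5668, 0.3584, -0.0153]
orientation: [1.282, 1.161, -1.281]
contact_force: [-0.2, -0.8, -3.1]
grip_width: 0.0452
clock: 25.22
tcp_pos: [0.5666, 0.3583, -0.0168]
orientation: [1.282, 1.161, -1.282]
contact_force: [0.2, -0.3, -3.0]
grip_width: 0.0451
```

```bash
python3 -m pendant '[30,0.8,0,0,0,30,0,0,0,0]';  python3 -m pendant '[62,0,0,0,0,62,0,0,0,0,62,0,0,0,0, 62,0,0,0,0, 62,-5,0,0,0, 62,-30,0,0,0,62,-50,0,0,0,62,-60,0,0,0,62,-30,0,0,0,62,0,0,50,0,62,0,0,0,0]'; python3 -c "
from h import *
p,P,Q=wrist('w5.png'); B=Q[Q[:,2]<.11]; 
c,s,a=tray(B); jarfit(B,(.567,.357),.08)
for n in ('scene','side'): jarfit(cloud(n)[1].reshape(-1,3),(.567,.357),.08)"
```

```text
clock: 25.48
tcp_pos: [0.5666, 0.3583, -0.0169]
orientation: [1.282, 1.161, -1.282]
contact_force: [-2.8, -1.9, 5.3]
grip_width: 0.0452
clock: 26.85
tcp_pos: [0.5628, 0.3034, 0.1584]
orientation: [1.285, 1.155, -1.286]
contact_force: [-0.1, 0.6, -0.2]
grip_width: 0.0622
t 26.85 tcp [0.5628 0.3034 0.1584] toolY [ 0.995 -0.105  0.002] toolX [ 0.001 -0.002 -1.   ] F [-0.1  0.6 -0.2] w 0.0622 q7 [-0.59  0.45 -0.01  1.68  0.01  1.01 -0.7 ]
cam [0.569 0.375 0.337] look [-0.03 -0.27 -0.96]
rim 4711 [517.4 362. ] [154.1 244. ] 84.0
top 5095 [566. 358.] [103.4  47.1] 84.4
all 5098 [566. 358.] [103.4  47.1] 84.4
top ang 84.4 len [0.1024] wid [0.0462] mid [0.5659 0.3582]
all ang 84.4 len [0.1024] wid [0.0462] mid [0.5659 0.3582]
z vs n: [(4, 0.062), (12, 0.064), (19, 0.064), (27, 0.064), (35, 0.064), (42, 0.062)] n [-0.995  0.097] zmax 0.06649039602590762
top 817 [565.8 358.3] [106.   49.2] 84.2
all 1055 [565.8 358.3] [106.   49.2] 84.2
top ang 84.2 len [0.1029] wid [0.0477] mid [0.5655 0.359 ]
all ang 84.2 len [0.104] wid [0.0473] mid [0.5653 0.3587]
z vs n: [(4, 0.063), (12, 0.065), (20, 0.065), (28, 0.065), (36, 0.064), (44, 0.06)] n [-0.995  0.101] zmax 0.06959926605005684
top 147 [570.4 355.9] [111.4  45.3] 81.9
all 200 [570.6 355.4] [111.6  46.2] 84.8
top ang 81.9 len [0.1078] wid [0.0453] mid [0.5702 0.3544]
all ang 81.9 len [0.1068] wid [0.0459] mid [0.5704 0.3536]
z vs n: [(4, 0.061), (11, 0.063), (19, 0.064), (26, 0.064), (34, 0.063), (41, 0.061)] n [-0.99   0.141] zmax 0.06877950340112382
```

View pics/w5.png

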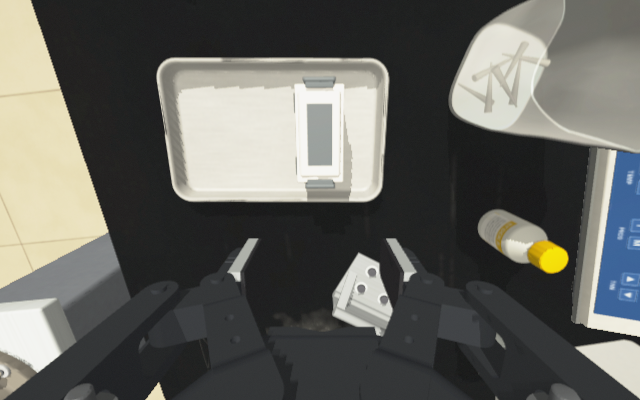

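Jar A stands in the tray at (319,133) with its lid flat and both clips shut (103 mm overall). Next is jar B.

```bash
python3 -m pendant '[80,0,-5,58,0, 80,0,-5,58,0, 80,0,-5,58,0, 80,0,-5,58,0, 80,0,-5,58,0, 80,0,-5,58,0, 80,-10,-5,58,0, 80,-20,-6,58,0, 80,0,0,58,0, 80,0,0,50,0, 80,0,0,30,0, 80,0,0,0,0.12, 80,0,0,0,0.117, 80,0,0,0,0, 80,0,0,0,0]'; python3 -c "
from h import *
p,P,Q=wrist('w6.png'); B=Q[Q[:,2]<.11]; jarfit(B,(.4425,-.336),.085)
o,M=st(); go(o,M,.4425,-.3365)
for n in ('scene','side'): nets and print(n); cloud(n); print([(np.round(a['location'],3).tolist(),round(a['score'],2)) for a in nets.look_for('jar_1',n)])"
```

```text
clock: 28.88
tcp_pos: [0.462, -0.2859, 0.1873]
orientation: [1.45, 1.033, -1.45]
contact_force: [-0.1, 1.3, -0.2]
grip_width: 0.0801
t 28.88 tcp [ 0.462  -0.2859  0.1873] toolY [ 0.945 -0.326 -0.   ] toolX [-0.  0. -1.] F [-0.1  1.3 -0.2] w 0.0801 q7 [ 0.19  0.27  0.3   1.9  -0.1   0.99  0.2 ]
cam [ 0.484 -0.221  0.366] look [-0.09 -0.25 -0.96]
top 3108 [ 441.6 -337.5] [151.4  47.7] 70.5
all 4034 [ 441.8 -337. ] [159.6  47.9] 70.5
top ang 70.5 len [0.0914] wid [0.0471] mid [ 0.4415 -0.3374]
all ang 70.5 len [0.1559] wid [0.0471] mid [ 0.4421 -0.3362]
z vs n: [(4, 0.054), (12, 0.079), (20, 0.077), (27, 0.073), (35, 0.069), (43, 0.064)] n [-0.943  0.333] zmax 0.08210349567062597
t 28.93 tcp [ 0.4618 -0.286   0.1874] toolY [ 0.945 -0.327  0.   ] toolX [ 0.  0. -1.] F [-0.5 -0.3 -0.4] w 0.08 q7 [ 0.19  0.27  0.3   1.9  -0.1   0.99  0.2 ]
to 0.4425 -0.3365 Z 54.0 Y -1.8
scene
[([0.55, 0.365, 0.061], 0.82), ([0.578, -0.39, 0.052], 0.78), ([0.436, -0.331, 0.072], 0.74), ([0.399, 0.074, 0.015], 0.46)]
side
[([0.448, -0.361, 0.05], 0.84), ([0.57, 0.316, 0.054], 0.76), ([0.59, -0.432, 0.051], 0.61)]
```

```bash
python3 -m pendant '[0,0,6,30,0, 0,0,0,24.5,0, 0,0,0,0,0, 0,50,0,0,0, 0,50,0,0,0, 0,30,0,0,0, 0,15,0,0,0, 0,4,0,0,0, 0,4,0,0,0,0,4,0,0,0,0,4,0,0,0,0,0,0,0,0]'; python3 -m pendant '[0,1,0,0,0, 0,1,0,0,0, 0,0,0,0,0]'; python3 -m pendant '[0,1,0,0,0, 0,0,0,0,0]'
```

```text
clock: 30.62
tcp_pos: [0.4489, -0.3399, 0.0263]
orientation: [1.452, 1.031, -1.452]
contact_force: [0.5, 0.4, 0.2]
grip_width: 0.0004
clock: 31.0
tcp_pos: [0.4493, -0.3401, 0.025]
orientation: [1.453, 1.031, -1.452]
contact_force: [-1.1, 1.2, 6.0]
grip_width: -0.0001
clock: 31.25
tcp_pos: [0.4493, -0.3402, 0.0247]
orientation: [1.453, 1.031, -1.452]
contact_force: [-2.6, 1.7, 13.9]
grip_width: 0.0002
```

```bash
python3 -m pendant '[0,-30,0,0,0, 75,-30,-4,0,0, 75,0,-4,0,0, 75,0,0,0,0, 75,0,0,0,0, 75,30,0,0,0, 75,30,0,0,0, 75,25,0,0,0, 75,11,0,0,0, 75,6,0,0,0, 75,0,0,0,0, 30,0,0,0,0, 30,0,0,0,0, 30,0,0,0,0, 30,0,0,0,0, 30,0,0,0,0,30,0,0,0,0]' 70; python3 -m pendant '[30,-10,0,0,0, 30,-30,0,0,0, 30,-40,0,0,0, 30,-30,0,0,0, 30,0,0,0,0]'; python3 -c "
from h import *
held(); o,M=st(); go(o,M,.5335,.0208)"
```

```text
clock: 33.38
tcp_pos: [0.4424, -0.3378, -0.0176]
orientation: [1.453, 1.029, -1.451]
contact_force: [-0.3, -0.2, 6.1]
grip_width: 0.0452
clock: 34.0
tcp_pos: [0.4427, -0.3381, 0.0936]
orientation: [1.453, 1.027, -1.45]
contact_force: [-0.2, -0.1, -3.9]
grip_width: 0.0455
t 34.0 tcp [ 0.4427 -0.3381  0.0936] toolY [ 0.944 -0.33   0.004] toolX [ 0.004 -0.002 -1.   ] F [-0.2 -0.1 -3.9] w 0.0455 q7 [ 0.3   0.41  0.31  1.95 -0.17  0.8   0.36]
cam [ 0.464 -0.272  0.271] look [-0.09 -0.26 -0.96]
t 34.05 tcp [ 0.4417 -0.3372  0.0918] toolY [ 0.944 -0.33   0.001] toolX [ 0.001 -0.    -1.   ] F [-0.3 -0.  -3.7] w 0.0455 q7 [ 0.3   0.42  0.31  1.95 -0.17  0.79  0.36]
-0.08 1600 [-0.0454 -0.0427]
-0.076 248 [-0.0455 -0.0451]
-0.072 615 [-0.0763 -0.0738]
-0.068 896 [-0.0792 -0.0764]
-0.064 687 [-0.0799 -0.0727]
-0.06 1279 [-0.0731 -0.0684]
-0.056 1076 [-0.0667 -0.062 ]
-0.052 1063 [-0.0606 -0.0555]
-0.048 918 [-0.0544 -0.0492]
-0.044 70 [-0.0488 -0.0451]
t 34.05 tcp [ 0.4417 -0.3372  0.0918] toolY [ 0.944 -0.33   0.001] toolX [ 0.001 -0.    -1.   ] F [-0.3 -0.  -3.7] w 0.0455 q7 [ 0.3   0.42  0.31  1.95 -0.17  0.79  0.36]
to 0.5335 0.0208 Z -368.3 Y -31.3
```

```bash
python3 -m pendant '[30,0,-4.5,-53,0, 30,0,-4.5,-53,0, 30,0,-4.5,-53,0, 30,0,-4.5,-53,0, 30,0,-4.5,-53,0, 30,0,-4.5,-53,0, 30,0,-4.5,-50,0, 30,0,0,0,0.133, 30,0,0,0,0.132, 30,0,0,0,0, 30,0,0,0,0]'
cat >> h.py <<'E'
def brk(Q,sg):
    b=box(Q,.5,.7,.05,.25,.036,.06); 
    if len(b)>300: rect(b,'nose')
    o,M=st(); d=np.array([np.cos(np.radians(55.5)),np.sin(np.radians(55.5))]); C=np.array([.5954,.1116])-.052*d
    go(o,M,*C.round(4)); print('yawerr',np.degrees(np.arctan2(sg*M[1,2],sg*M[0,2]))-55.5)
E
python3 -c "
from h import *
p,P,Q=wrist(); brk(Q,-1)"
```

```text
clock: 35.42
tcp_pos: [0.5323, 0.0203, 0.0905]
orientation: [1.634, 0.864, -1.637]
contact_force: [1.6, 0.1, -3.2]
grip_width: 0.0454
t 35.42 tcp [0.5323 0.0203 0.0905] toolY [ 0.826 -0.564 -0.001] toolX [-0.002 -0.    -1.   ] F [ 1.6  0.1 -3.2] w 0.0454 q7 [-0.38  0.38  0.28  2.   -0.15  0.77 -0.61]
cam [0.571 0.077 0.27 ] look [-0.15 -0.22 -0.96]
nose 2107 [598.2 116.5] [11.  91.8] 55.7
t 35.48 tcp [0.5326 0.0203 0.0907] toolY [ 0.826 -0.564 -0.001] toolX [-0.001 -0.    -1.   ] F [-0.7 -0.1 -3.1] w 0.0457 q7 [-0.38  0.38  0.28  2.   -0.15  0.77 -0.61]
to 0.5659 0.0687 Z -58.8 Y 0.2
yawerr 0.16633265177826217
```

```bash
python3 -m pendant '[30,40,0,0,0, 30,40,0,0,0, 30,18,0,0,0, 30,7,0,0,0, 30,0,0,-14,0, 30,0,0,-14,0, 30,0,0,0,0]'; python3 -m pendant '[30,0,0,-4,0, 30,0,0,-4,0, 30,0,0,-4,0, 30,0,0,-4,0, 30,0,0,-4,0, 30,0,0,-3,0, 30,0,0,0,0]'; python3 -m pendant '[30,0,0,-3,0, 30,0,0,-3,0, 30,0,0,-1,0, 30,0,0,0,0]'
```

```text
clock: 36.35
tcp_pos: [0.551, 0.0461, -0.0126]
orientation: [1.638, 0.864, -1.631]
contact_force: [0.1, 0.1, -2.7]
grip_width: 0.0454
clock: 37.22
tcp_pos: [0.5608, 0.0611, -0.014]
orientation: [1.635, 0.861, -1.64]
contact_force: [-2.6, -4.1, -1.7]
grip_width: 0.0452
clock: 37.72
tcp_pos: [0.5665, 0.0691, -0.0134]
orientation: [1.637, 0.863, -1.635]
contact_force: [-0.0, -0.3, -3.6]
grip_width: 0.0451
```

```bash
python3 -m pendant '[30,0,0,-1,0,30,0,0,0,0]'; python3 -m pendant '[30,0,0,25,0, 30,0,0,35,0, 30,-40,0,0,0, 30,-55,0,0,0, 30,0,0,0,0,30,0,0,0,0]'; python3 -c "
from h import *
held()"
```

```text
clock: 37.98
tcp_pos: [0.5666, 0.0692, -0.0135]
orientation: [1.637, 0.862, -1.636]
contact_force: [-1.1, -0.8, -2.5]
grip_width: 0.0451
clock: 38.72
tcp_pos: [0.5322, 0.02, 0.0811]
orientation: [1.637, 0.863, -1.636]
contact_force: [0.7, -0.2, -4.1]
grip_width: 0.0452
t 38.73 tcp [0.5322 0.02   0.0811] toolY [ 0.825 -0.565 -0.   ] toolX [-0.  0. -1.] F [ 0.7 -0.2 -4.1] w 0.0452 q7 [-0.38  0.4   0.28  2.01 -0.16  0.75 -0.6 ]
cam [0.571 0.077 0.259] look [-0.15 -0.22 -0.96]
t 38.77 tcp [0.5315 0.0199 0.0804] toolY [ 0.825 -0.565 -0.001] toolX [-0.002 -0.    -1.   ] F [-1.   0.4 -3.8] w 0.0454 q7 [-0.38  0.4   0.28  2.01 -0.16  0.75 -0.6 ]
-0.084 1485 [-0.0519 -0.0479]
-0.08 1267 [-0.052  -0.0438]
-0.076 529 [-0.0521 -0.0447]
-0.072 247 [-0.0528 -0.0519]
-0.068 129 [-0.0527 -0.0519]
-0.064 141 [-0.0529 -0.0524]
-0.06 54 [-0.0521 -0.0518]
-0.056 81 [-0.0521 -0.0519]
-0.052 74 [-0.0521 -0.0519]
-0.048 70 [-0.0521 -0.0519]
```

Jar B's first clip is shut. I'll turn it end for end.

```bash
python3 -m pendant '[30,0,0,0,-0.1745, 30,0,0,0,-0.1745, 30,0,0,0,-0.1745, 30,0,0,0,-0.1745, 30,0,0,0,-0.1745, 30,0,0,0,-0.1745, 30,0,0,0,-0.1745, 30,0,0,0,-0.1745, 30,0,0,0,-0.1745, 30,0,0,0,-0.1745, 30,0,0,0,-0.1745, 30,0,0,0,-0.1745, 30,0,0,0,-0.1745, 30,0,0,0,-0.1745, 30,0,0,0,-0.1745, 30,0,0,0,-0.1745, 30,0,0,0,-0.1745, 30,0,0,0,-0.1745, 30,0,0,0,0,30,0,0,0,0]';  python3 -c "
from h import *
brk(np.zeros((1,3)),1)"
```

```text
clock: 41.28
tcp_pos: [0.5319, 0.0196, 0.0805]
orientation: [-0.752, 1.438, 0.754]
contact_force: [0.2, 0.4, -3.9]
grip_width: 0.0454
t 41.27 tcp [0.5319 0.0196 0.0805] toolY [-0.822  0.569  0.002] toolX [-0.002  0.    -1.   ] F [ 0.2  0.4 -3.9] w 0.0454 q7 [ 0.2   0.42 -0.44  1.97  0.25  0.8   2.16]
to 0.5659 0.0687 Z 59.7 Y -0.1
yawerr -0.16698820812695914
```

```bash
python3 -m pendant '[30,40,0,0,0, 30,40,0,0,0, 30,14.5,0,0,0, 30,0,0,15,0, 30,0,0,15,0, 30,0,0,0,0]'; python3 -m pendant '[30,0,0,4,0, 30,0,0,4,0, 30,0,0,4,0, 30,0,0,4,0, 30,0,0,4,0, 30,0,0,3,0, 30,0,0,0,0]';  python3 -m pendant '[30,0,0,3,0, 30,0,0,3,0, 30,0,0,1,0,30,0,0,0,0]';  python3 -m pendant '[30,0,0,1,0,30,0,0,0,0]'
```

```text
clock: 42.02
tcp_pos: [0.5521, 0.0472, -0.0114]
orientation: [-0.757, 1.43, 0.757]
contact_force: [0.6, 0.0, -3.2]
grip_width: 0.0452
clock: 42.9
tcp_pos: [0.5614, 0.0619, -0.0136]
orientation: [-0.756, 1.439, 0.755]
contact_force: [-3.2, -4.0, -3.0]
grip_width: 0.0453
clock: 43.4
tcp_pos: [0.5661, 0.0685, -0.0131]
orientation: [-0.756, 1.437, 0.755]
contact_force: [-2.4, -4.2, -0.8]
grip_width: 0.0453
clock: 43.65
tcp_pos: [0.566, 0.0684, -0.0133]
orientation: [-0.756, 1.439, 0.755]
contact_force: [-4.0, -5.7, 0.6]
grip_width: 0.0454
```

```bash
python3 -m pendant '[30,0,0,-25,0, 30,0,0,-35,0, 30,-50,0,0,0, 30,-60,0,0,0, 30,0,0,0,0.176, 30,0,0,0,0.176, 30,0,0,0,0.176, 30,0,0,0,0.176, 30,0,0,0,0.176, 30,0,0,0,0.176, 30,0,0,0,0.176, 30,0,0,0,0.176, 30,0,0,0,0.176, 30,0,0,0,0.176, 30,0,0,0,0.176, 30,0,0,0,0.176, 30,0,0,0,0.176, 30,0,0,0,0.176, 30,0,0,0,0.176,30,0,0,0,0]';  python3 -c "
from h import *
o,M=st()
ims=[]
for n,s in (('scene',(190,110)),('side',(250,60))):
    p,P=cloud(n); u,v=s; ims.append(cv2.resize(p[v:v+130,u:u+130],(400,400),interpolation=2))
save(np.hstack(ims),'c4.png'); go(o,M,.4677,.3672)"
```

```text
clock: 46.15
tcp_pos: [0.5339, 0.0218, 0.0972]
orientation: [1.281, 1.161, -1.278]
contact_force: [-0.6, 1.2, -3.4]
grip_width: 0.0453
t 46.15 tcp [0.5339 0.0218 0.0972] toolY [ 0.995 -0.097  0.002] toolX [ 0.002  0.001 -1.   ] F [-0.6  1.2 -3.4] w 0.0453 q7 [-0.25  0.37  0.12  1.99 -0.06  0.79 -0.2 ]
to 0.4677 0.3672 Z -337.4 Y -99.2
```

View pics/c4.png

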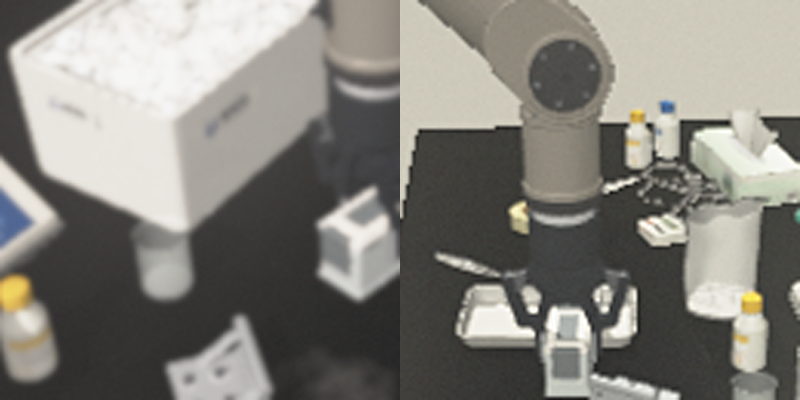

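Both clips look shut, as with jar A. Now to the tray's near slot.

```bash
python3 -m pendant '[30,0,-25,-40,0, 30,0,-25,-40,0, 30,0,-25,-40,0, 30,0,-24,-40,0, 30,0,0,-55,0, 30,0,0,-55,0, 30,0,0,-45,0, 30,0,0,-22,0, 30,0,0,0,0,30,0,0,0,0]'; python3 -c "
from h import *
p,P,Q=wrist(); tray(Q)
o,M=st(); go(o,M,.4677,.3672)"
```

```text
clock: 47.5
tcp_pos: [0.4685, 0.3637, 0.0966]
orientation: [1.282, 1.159, -1.284]
contact_force: [0.2, -0.4, -3.2]
grip_width: 0.0452
t 47.5 tcp [0.4685 0.3637 0.0966] toolY [ 0.995 -0.101 -0.   ] toolX [-0.    -0.002 -1.   ] F [ 0.2 -0.4 -3.2] w 0.0452 q7 [-0.78  0.45  0.02  1.85 -0.01  0.85 -0.86]
cam [0.476 0.432 0.276] look [-0.03 -0.27 -0.96]
rim 5276 [517.3 362.1] [153.8 244.4] 83.9
t 47.55 tcp [0.4686 0.3634 0.0967] toolY [ 0.995 -0.101 -0.   ] toolX [-0.    -0.001 -1.   ] F [ 0.5 -0.5 -2.7] w 0.0453 q7 [-0.78  0.45  0.02  1.85 -0.01  0.85 -0.86]
to 0.4677 0.3672 Z -3.6 Y -1.3
```

```bash
python3 -m pendant '[30,40,-1,-3.5,0, 30,40,0,0,0, 30,20,0,0,0, 30,8,0,0,0, 30,3,0,0,0,30,0,0,0,0]'; python3 -m pendant '[30,1,0,0,0,30,0,0,0,0]';  python3 -m pendant '[30,1,0,0,0,30,0,0,0,0]'
```

```text
clock: 48.3
tcp_pos: [0.4684, 0.3698, -0.0131]
orientation: [1.284, 1.16, -1.281]
contact_force: [-0.1, 0.3, -3.6]
grip_width: 0.0454
clock: 48.55
tcp_pos: [0.4679, 0.3695, -0.0146]
orientation: [1.283, 1.16, -1.282]
contact_force: [-0.7, -0.0, -2.8]
grip_width: 0.0454
clock: 48.8
tcp_pos: [0.4678, 0.3695, -0.0156]
orientation: [1.283, 1.16, -1.282]
contact_force: [-1.5, -1.5, 2.7]
grip_width: 0.0451
```

Touchdown. Now I'll release, retreat and check.

```bash
python3 -m pendant '[62,0,0,0,0,62,0,0,0,0,62,0,0,0,0, 62,0,0,0,0, 62,-5,0,0,0, 62,-30,0,0,0,62,-50,0,0,0,62,-60,0,0,0,62,-30,0,0,0,62,0,0,50,0,62,0,30,40,0,62,0,0,0,0]'; python3 -c "
from h import *
p,P,Q=wrist('w7.png'); B=Q[Q[:,2]<.11]; 
c,s,a=tray(B); jarfit(box(B,.519,.7,.2,.5,0,.1),(.566,.357),.08); jarfit(box(B,.3,.515,.2,.5,0,.1),(.468,.369),.08)
p,P=cloud('side')
save(p[100:330,200:500],'s9.png')
for k in ['beaker','reagent_bottle','tube_rack','marker']:
        print(k,[(np.round(a['location'],3).tolist(),round(a['score'],2)) for a in nets.look_for(k,'side')][:2])
"
```

```text
clock: 50.3
tcp_pos: [0.4909, 0.272, 0.1596]
orientation: [1.288, 1.154, -1.287]
contact_force: [0.2, 0.4, -0.3]
grip_width: 0.062
t 50.3 tcp [0.4909 0.272  0.1596] toolY [ 0.994 -0.107  0.002] toolX [ 0.002 -0.001 -1.   ] F [ 0.2  0.4 -0.3] w 0.062 q7 [-0.66  0.33  0.06  1.87 -0.02  0.94 -0.71]
cam [0.496 0.343 0.339] look [-0.03 -0.27 -0.96]
rim 5369 [517.  362.1] [153.1 244.2] 83.8
top 5814 [565.9 358.6] [103.1  47.4] 84.6
all 6090 [565.9 358.5] [103.3  47.4] 84.6
top ang 84.6 len [0.1016] wid [0.0464] mid [0.5658 0.3583]
all ang 84.6 len [0.1016] wid [0.0463] mid [0.5658 0.3583]
z vs n: [(4, 0.063), (12, 0.064), (19, 0.064), (27, 0.064), (35, 0.064), (42, 0.061)] n [-0.996  0.095] zmax 0.06729213157912795
top 5719 [466.8 369.4] [103.2  47.5] 84.3
all 5787 [466.8 369.4] [103.2  47.5] 84.3
top ang 84.3 len [0.1015] wid [0.0463] mid [0.4672 0.3689]
all ang 84.3 len [0.1016] wid [0.0464] mid [0.4673 0.3689]
z vs n: [(4, 0.062), (12, 0.064), (19, 0.064), (27, 0.064), (35, 0.064), (42, 0.062)] n [-0.995  0.1  ] zmax 0.06669995682318935
beaker [([0.757, 0.048, 0.041], 0.5), ([0.517, 0.359, 0.003], 0.39)]
reagent_bottle [([0.773, 0.206, 0.049], 0.71)]
tube_rack [([0.385, -0.219, 0.028], 0.93), ([0.571, 0.314, 0.054], 0.41)]
marker [([0.402, 0.055, 0.016], 0.45)]
```

View pics/w7.png

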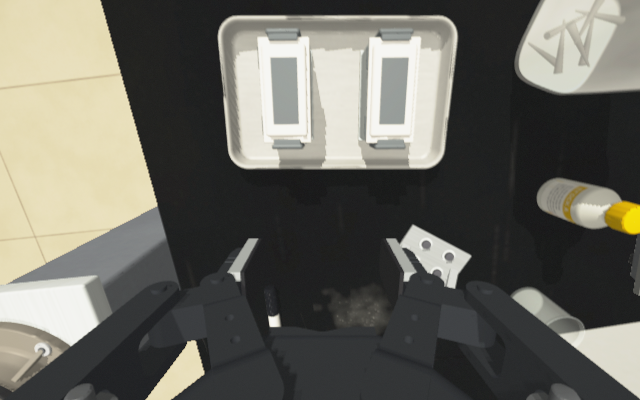

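Both jars, at (285,88) and (393,90), stand flat in the tray with lids and clips shut. I saw no third white jar in the scene or side views.

```bash
python3 -c "
from h import *
print(r.hand_in()); st()"
```

```text
the job is handed in; nothing more can be done
None
the job is handed in; nothing more can be done
```

I handed the job in at about 50 s. Both white jars on the bench have their lids pressed shut and both clips snapped at the bracket. They stand released on the tray, about 50 mm either side of its middle. I saw only two white jars, and left the blue look-alike alone.

- **Jars:** in the last wrist view both lid tops are flat at 64 mm. Each jar measures about 103 mm overall with its clips shut, and both are parallel to the tray.
- **Bystanders:** the beaker, bottle, rack and marker were all found within about 4 mm of where the side camera first showed them.
- **Disagreement found:** the reported TCP was about 37 mm below the real fingertips, so the first lid press met only air. I corrected for this from the camera views and by contact, and allowed for it in every move after that.

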